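# Put the spoon away in the hidden push-to-open cutlery drawer

### The arm

A 6-joint arm with a two-finger parallel gripper is mounted at the origin on the work surface. World frame = base frame: x ahead of the robot, y to its left, z up, the work surface at z = 0. Lengths are in m, angles in degrees, forces in N, time in s.
With the tool pointing down it reaches from about 0.375 to 0.9 m from the base axis. Payload 3.1 kg.
Tool frame: the origin (TCP) lies at the centre of the arm's flange, where the gripper is bolted on; the fingertips stand 182 mm ahead of it and the grasp point (between the pads) lies bot.grip_point_offset ahead of it (bot.grip_point_offset is the distance from the TCP to the grasp point, in m); x points along the fingers, z is the direction in which the jaws open and shut, and the axes are right-handed (so a half turn about x gives the same grasp; the last joint's range is limited). The gripper opens to 87 mm and grips with 3 to 60 N. Pads are 19 mm wide; open, the fingers measure 117 mm over their backs; the gripper's body (75 mm by 190 mm) begins 51 mm behind the grasp point.
Start: joints at [-85.342, 30.224, 82.088, -0, 67.689, -10.227], TCP at [0.161, -0.604, 0.405] pointing down, gripper open.
Joint ranges: [-176.69, 176.69], [-43.24, 126.21], [12.49, 139.97], [-82, 262], [0, 151.66], [-163.58, 163.58]. Speed limits (degrees/s): [159.86, 159.86, 180, 180, 180, 180].

### API

Orientations are given as a 3x3 rotation matrix whose columns are the frame's x, y, z axes.
In Python, from rig import bot gives the robot as it stands.
- The arm moves only by the tool step_arm, never from a script. Its argument "motion" is a list that holds one entry, the list of rows, each a list of 7 numbers: the turn, a rotation vector about the world's x, y, z in degrees, then the shift along the world's x, y, z in mm, then the finger opening in mm, from 0 to 87. A call has 1 to 12 rows; each row is the pose to reach, as a shift and turn from the pose commanded when the call began; what a row does not reach only later rows make up. A row lasts 1/12 s, in which the tool goes at most 41.7 mm and 7.16 degrees, less where a joint would pass 70% of its speed; a pose out of reach is approached as far as the arm can. A call with a gripper value outside its range is refused whole. The fingers move at their own pace and stop on an object; the grip force is fixed at half the most. Time passes only in rows, so rows that repeat a pose let the fingers close. It gives the time, the measured TCP pose, the force and the opening at its end, in the units of the state.
- bot.read_state(): the state, without advancing time (a new reading comes with each control period).
- bot.capture(name): name is "side" or "top" or "wrist"; returns a dict with "frame" (400x640x3 uint8, red, green, blue), "range_z" (400x640 float32, m along the optical axis (not along the pixel's ray), 0 where there is no reading), "fx", "fy", "cx", "cy" (pixels), "cam_to_world" (4x4, takes a point from camera to world coordinates). Camera axes: x right, y down, z forward; pixel columns grow to the right and rows downward; lengths in m; the calibration is good to about 2 mm. The wrist camera is an equidistant fisheye: a pixel r from the principal point sees the ray r / f radians off the axis. A picture is of the moment at which its call begins.
- bot.hand_in(): hands the job in, once; it reports no verdict.
The state is a dict: "time_s": time; "joint_positions": joint angles; "qvel": joint speeds; "tau": joint torques, N m; "position": TCP position; "tcp_rot": TCP orientation; "force": force on the tool from outside, world axes, zero at the start; "moment": the same for the moment, N m; "opening": opening from 0.0 (shut) to 1.0 (fully open).
Only numpy, scipy, OpenCV 4.12 (cv2) and the standard library are available. Lean on these libraries where they do the work, as an engineer would, in place of code of your own. Each camera call takes 0.05 s, during which the arm holds its last target.

### The job

The low beige cabinet hides a cutlery drawer behind the plain front just below its overhanging top. It has no handle: gently press the front in until it comes up against its stop, let it spring out and pull the drawer open. Lay the steel spoon from the counter lengthwise in the middle lane of the tray without dropping it, push the drawer gently shut until its latch holds it, and leave the teapot and the glass bowl where they stand.

Things in the scene. Friction and masses are not known exactly. Their poses are not given: they have to be found in the camera images.
- cabinet: Low cabinet of beige plastic, 390 mm wide, 206 mm high, fixed, front towards the robot. Origin: on the counter, below the middle of the closed drawer front's outer face; x points into the cabinet, y to the left seen from the robot, z up. Below the drawer (under 111 mm) are two sliding door panels, not needed.
- top_edge (a point): Middle of the lower front edge of the cabinet's top, 192 mm above the counter; axes as the cabinet's. The top is 14 mm thick (upper side at 206 mm) and overhangs the closed drawer front by 24 mm towards the robot, so only a tool slanting in under this edge can press the front home.
- drawer: The drawer. Its plain flat front has no handle: beige plastic, 354 mm wide, 71 mm high (115 to 186 mm above the counter), 12 mm thick. Origin: centre of the front's outer face; x points into the cabinet, z up. Once out, the front's top edge can be hooked from behind or pinched from above. Breaks above 45 N; pressed slowly (15 mm/s), 15-20 N is sure to work the latch.
- drawer_slide (a joint): Drawer in m: 0.001 to 0.002 latched shut, grows outwards (cabinet -x), 0.20 fully open. Press the front: about 6 N, then a firm stop at -0.005; let go there and a spring throws it out to 0.07-0.09, beyond which it slides freely (1-4 N). To shut: push against 3-8 N past 0 to the firm stop at -0.005 and let go; the latch holds it. Let go before the stop and it springs out again.
- drawer_lane (a point): Point on the floor of the drawer's middle lane (122 mm above the counter), on its centre line, 94 mm behind the front's outer face; moves with the drawer, x along the lane into the cabinet. Lane: 106 mm wide between dividers 36 mm high, from 12 to 221 mm behind that face; fully open, its first 164 mm are clear of the cabinet's top. Forks and knives lie in the outer lanes.
- spoon: Steel spoon, 140 mm long, about 45 g, the only one on the counter, bowl up. Origin: under the middle of its length at counter level; x from handle to bowl, z up. Handle x = -70 to +31 mm, 11 to 13 mm wide, 5 mm thick, its top 8 to 10 mm above the counter; bowl 31 mm wide, 42 mm long, 9.5 mm high, centred at x = +49 mm. Balances near x = -6 mm.
- spoon_mid (a point): Point in the middle of the spoon's length, 7 mm above its underside; axes as the spoon's.
- teapot: White ceramic teapot with its lid on, body 132 mm across, 133 mm high, spout along its +y, handle along -y, 220 mm over both. Origin: centre of its foot. Bystander.
- glass_bowl: Clear glass bowl, 130 mm across the rim, 60 mm high. Origin: centre of its foot. Bystander.

How it is judged (in metres and radians):
On the way, in this order (a step that is already met when the one before it is completed fails the run):
1. the drawer front has been pressed and the drawer has sprung out (value of joint drawer_slide above 0.05 m), for 0.2 s.
2. the spoon lies lengthwise in the middle lane of the open drawer, let go (y of spoon_mid in the frame of drawer_lane between -0.05 and 0.05 m and x of spoon_mid in the frame of drawer_lane between -0.08 and 0.125 m and z of spoon_mid in the frame of drawer_lane between 0 and 0.022 m and angle between the x axis of spoon_mid and the x axis of drawer_lane, either way round below 0.6 rad and value of joint drawer_slide above 0.08 m and contact force between the fingers and spoon below 0.05 N and linear speed of spoon below 0.05 m/s), for 0.2 s.
At the end, for the whole second after the job is handed in: The drawer is shut and held by its latch (within 4 mm of its latched position), the spoon lies at rest on the floor of the drawer's middle lane, lengthwise to within 0.6 rad, and the teapot and the glass bowl stand within 25 mm of where they were (value of joint drawer_slide between -0.003 and 0.004 m and velocity of joint drawer_slide below 0.01 m/s and y of spoon_mid in the frame of drawer_lane between -0.05 and 0.05 m and x of spoon_mid in the frame of drawer_lane between -0.08 and 0.125 m and z of spoon_mid in the frame of drawer_lane between 0 and 0.022 m and angle between the x axis of spoon_mid and the x axis of drawer_lane, either way round below 0.6 rad and linear speed of spoon below 0.03 m/s and distance of each of teapot, glass_bowl from where it was at the start of the episode below 0.025 m); the robot touches nothing.
It fails at once if the teapot is pushed more than 25 mm (distance of teapot from where it was at the start of the episode above 0.025 m).
It fails at once if the glass bowl is pushed more than 25 mm (distance of glass_bowl from where it was at the start of the episode above 0.025 m).
It fails at once if the drawer front is pressed or pulled with more than 45 N (contact force between any of the fingers, the arm and drawer above 45 N).
It fails at once if the spoon is dropped or thrown (faster than 0.8 m/s out of the fingers) (contact force between the fingers and spoon below 0.01 N and linear speed of spoon above 0.8 m/s).
It also fails if it takes over 72 s, if anything falls off the work surface, if the arm or the gripper's body presses on something with over 40 N, if the wrist force passes 120 N, or if a joint passes its speed limit or range.

## Working session

There is one attempt and no reset: what is moved stays moved. The work goes in short steps, Python scripts to look and compute and a tool call to move; the robot and the scene stay as the last step left them, time stands still between calls to the robot, and variables do not carry over. Pictures are saved under pics/ and viewed, and the job is handed in when it is done.

Besides the shell and the picture viewer there is one more tool, called after "Request:" as a command line: name --argument value ..., lists and objects as JSON in quotes. step_arm: Moves the arm, as the interface text tells. Its arguments: {"type":"object","properties":{"motion":{"type":"array"}},"required":["motion"]}

```bash
mkdir -p pics; ls
python3 - <<'E'
from rig import bot
import numpy as np,cv2
s=bot.read_state();print(s, bot.grip_point_offset)
for n in("side","top","wrist"):
    c=bot.capture(n);cv2.imwrite(f"pics/{n}0.png",c["frame"][:,:,::-1]);np.savez(f"{n}0.npz",**c)
    print(n,c["fx"],c["fy"],c["cx"],c["cy"],np.round(c["cam_to_world"],3).tolist())
E
```

```text
pics
{'time_s': 0.0, 'joint_positions': array([-8.53417920e+01,  3.02792013e+01,  8.21552828e+01, -4.95491145e-04,
        6.76900030e+01, -1.02275690e+01]), 'qvel': array([-0.13223136,  0.01701777, -0.02173956, -0.03235426,  0.01527709,
        0.02798231]), 'tau': array([-2.77496301e-04, -4.40042818e+01, -1.76595801e+01,  6.34020218e-02,
        5.83493756e-02, -1.58813668e-04]), 'position': array([ 0.16055483, -0.60367639,  0.40377482]), 'tcp_rot': array([[-1.84423099e-04,  9.66439069e-01,  2.56895879e-01],
       [ 2.16488138e-03,  2.56895667e-01, -9.66436718e-01],
       [-9.99997640e-01,  3.77915848e-04, -2.13960344e-03]]), 'force': array([ 0.18290425, -0.19757638, -0.27205103]), 'moment': array([ 0.005168  ,  0.01016981, -0.00313698]), 'opening': 1.002099581161039} 0.1635
side 385.68447348365976 385.68447348365976 318.9661315279457 197.5839720166658 [[0.959, -0.222, 0.175, 0.416], [-0.283, -0.743, 0.607, -0.713], [-0.005, -0.632, -0.775, 1.044], [0.0, 0.0, 0.0, 1.0]]
top 492.51233296035764 492.51233296035764 333.7421352282173 204.67616590135864 [[0.026, -0.987, 0.158, 0.379], [-1.0, -0.027, -0.006, -0.007], [0.01, -0.158, -0.987, 1.579], [0.0, 0.0, 0.0, 1.0]]
wrist 309.70691628693146 309.70691628693146 317.9904081589527 199.66134281820814 [[0.257, -0.928, -0.271, 0.236], [-0.966, -0.247, -0.07, -0.584], [-0.002, 0.28, -0.96, 0.384], [0.0, 0.0, 0.0, 1.0]]
```

View pics/side0.png

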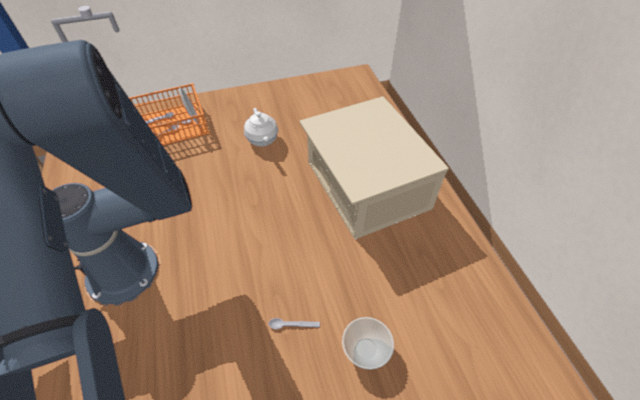

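View pics/top0.png

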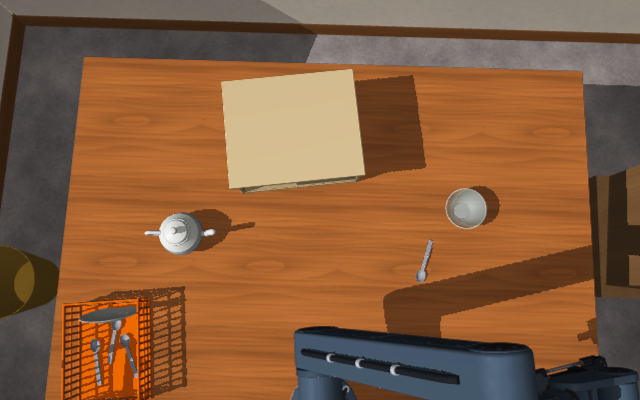

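View pics/wrist0.png

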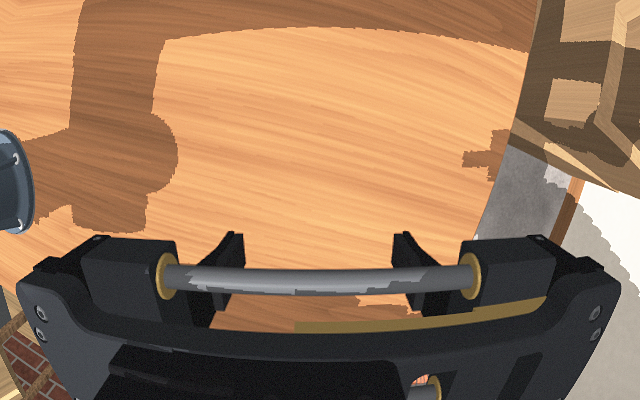

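The top view shows the cabinet top at about (221–365, 70–190), the teapot at (180,233), and the glass bowl at (466,208). The spoon is at (425,260), with its bowl end at (421,278), towards the robot.

```bash
cat > h.py <<'E'
import numpy as np,cv2
def load(n): return dict(np.load(n))
def ray(c,u,v):
    d=np.array([(u-c["cx"])/c["fx"],(v-c["cy"])/c["fy"],1.0]);T=c["cam_to_world"]
    return T[:3,3],T[:3,:3]@d
def onz(c,u,v,z):
    o,d=ray(c,u,v);return o+d*(z-o[2])/d[2]
def proj(c,p):
    T=c["cam_to_world"];q=T[:3,:3].T@(np.asarray(p)-T[:3,3]);return np.array([c["cx"]+c["fx"]*q[0]/q[2],c["cy"]+c["fy"]*q[1]/q[2]])
def cloud(c):
    z=c["range_z"];v,u=np.mgrid[0:z.shape[0],0:z.shape[1]]
    P=np.stack([(u-c["cx"])/c["fx"]*z,(v-c["cy"])/c["fy"]*z,z],-1)
    T=c["cam_to_world"];return P@T[:3,:3].T+T[:3,3]
E
python3 - <<'E'
from h import *
for n in("top","side"):
    c=load(n+"0.npz");P=cloud(c);z=P[...,2];ok=c["range_z"]>0
    print(n,"table z",np.median(z[200:230,300:380]) if n=="top" else np.median(z[250:280,220:260]))
    m=(ok&(abs(z-.206)<.006)&(P[...,0]>.4)&(P[...,0]<1.3)&(abs(P[...,1])<.5)).astype(np.uint8)
    m=cv2.morphologyEx(m,cv2.MORPH_OPEN,np.ones((5,5)))
    k,l,st,_=cv2.connectedComponentsWithStats(m);i=1+np.argmax(st[1:,4]);m=(l==i).astype(np.uint8)
    cs=cv2.findContours(m,0,1)[0];cn=max(cs,key=cv2.contourArea)
    ap=cv2.approxPolyDP(cn,8,True)[:,0]
    pts=[onz(c,u,v,.206) for u,v in ap];print(ap.tolist());print(np.round(pts,4).tolist())
    W=np.array([onz(c,u,v,.206)[:2] for u,v in cn[:,0]],np.float32)
    print(cv2.minAreaRect(W))
    # spoon
    g=cv2.cvtColor(c["frame"],cv2.COLOR_RGB2HSV)
    x0,x1,y0,y1=(405,445,232,290) if n=="top" else (262,328,312,336)
    s=np.zeros(ok.shape,np.uint8);s[y0:y1,x0:x1]=(g[y0:y1,x0:x1,1]<90)
    k,l,st,_=cv2.connectedComponentsWithStats(s);i=1+np.argmax(st[1:,4]);vv,uu=np.where(l==i)
    S=np.array([onz(c,u,v,.007) for u,v in zip(uu,vv)])[:,:2].astype(np.float32)
    r=cv2.minAreaRect(S);print("spoon",len(S),r);
    mu=S.mean(0);e=np.linalg.svd(S-mu,full_matrices=False)[2][0];t=(S-mu)@e
    print("axis",e,np.degrees(np.arctan2(e[1],e[0])),"ends",mu+e*t.min(),mu+e*t.max(),"mid",mu+e*(t.max()+t.min())/2,"mean",mu,t.min(),t.max())
E
```

```text
top table z -0.0003819386903960442
[[350, 69], [337, 70], [336, 88], [328, 71], [294, 74], [294, 88], [287, 76], [282, 90], [271, 76], [266, 88], [282, 93], [280, 103], [247, 89], [263, 89], [258, 78], [221, 82], [226, 122], [243, 128], [228, 128], [227, 164], [240, 154], [229, 186], [269, 184], [278, 162], [271, 183], [317, 179], [289, 169], [311, 167], [301, 157], [312, 148], [319, 178], [362, 173]]
[[1.0051, -0.0525, 0.206], [1.0008, -0.0142, 0.206], [0.9448, -0.0126, 0.206], [0.9969, 0.0123, 0.206], [0.9844, 0.1121, 0.206], [0.9411, 0.1104, 0.206], [0.9776, 0.1324, 0.206], [0.9339, 0.1453, 0.206], [0.9762, 0.1794, 0.206], [0.9386, 0.1923, 0.206], [0.9246, 0.1449, 0.206], [0.8939, 0.1494, 0.206], [0.9338, 0.2477, 0.206], [0.9353, 0.201, 0.206], [0.9688, 0.2173, 0.206], [0.9531, 0.3249, 0.206], [0.8317, 0.3029, 0.206], [0.8151, 0.2529, 0.206], [0.8138, 0.2961, 0.206], [0.7072, 0.2925, 0.206], [0.7376, 0.2572, 0.206], [0.6435, 0.283, 0.206], [0.6524, 0.1702, 0.206], [0.7172, 0.1475, 0.206], [0.6555, 0.1646, 0.206], [0.6707, 0.0345, 0.206], [0.6976, 0.1152, 0.206], [0.7052, 0.0527, 0
[... 406 characters left out ...]
0.39158434 -0.29082516] mid [ 0.45748833 -0.31007212] mean [ 0.44882086 -0.30754083] -0.07768655 0.059627462
side table z -0.00011365017693842905
[[383, 97], [301, 120], [351, 203], [445, 170]]
[[0.9536, 0.3211, 0.206], [0.6422, 0.2831, 0.206], [0.6845, -0.1003, 0.206], [0.9936, -0.0622, 0.206]]
((0.8186964988708496, 0.11139120161533356), (0.3258616328239441, 0.39327189326286316), 7.686697483062744)
spoon 381 ((0.45690974593162537, -0.30737587809562683), (0.030737586319446564, 0.1402403861284256), 73.4618148803711)
axis [ 0.953287 -0.302066] -17.581734 ends [ 0.38996086 -0.28631756] [ 0.5238215  -0.32873368] mid [ 0.45689118 -0.30752563] mean [ 0.45082358 -0.305603  ] -0.06384511 0.076574974
```

```bash
cat >> h.py <<'E'
from scipy.spatial.transform import Rotation as Ro
def cabinet(): 
    import json;return json.load(open("cab.json"))
def tool(psi,dep):  # heading deg, depression below horizontal deg
    p,d=np.radians(psi),np.radians(dep);h=np.array([np.cos(p),np.sin(p),0]);u=np.array([0,0,1.])
    x=np.cos(d)*h-np.sin(d)*u;y=np.sin(d)*h+np.cos(d)*u
    return np.stack([x,y,np.cross(x,y)],1)
def turn(R0,R1): return Ro.from_matrix(R1@R0.T).as_rotvec(degrees=True)
E
python3 - <<'E'
from h import *
for n,box in(("top",(215,370,60,195)),("side",(295,450,92,210))):
    c=load(n+"0.npz");g=cv2.cvtColor(c["frame"],cv2.COLOR_RGB2HSV).astype(int)
    if n=="top": print(g[120,300],g[187,260],g[100,225]); 
    else: print(g[140,360],g[205,390],g[180,330])
    ref=g[120,300] if n=="top" else g[140,360]
    m=np.zeros(g.shape[:2],np.uint8);x0,x1,y0,y1=box
    gg=g[y0:y1,x0:x1];m[y0:y1,x0:x1]=((abs(gg[...,0]-ref[0])<8)&(abs(gg[...,1]-ref[1])<40)&(abs(gg[...,2]-ref[2])<22))
    m=cv2.morphologyEx(m,cv2.MORPH_OPEN,np.ones((5,5)));cn=max(cv2.findContours(m,0,1)[0],key=cv2.contourArea)
    hull=cv2.convexHull(cn);q=cv2.approxPolyDP(hull,6,True)[:,0].astype(float);print(q.tolist())
    C=cn[:,0].astype(float);lines=[]
    for i in range(len(q)):
        a,b=q[i],q[(i+1)%len(q)];L=np.linalg.norm(b-a);e=(b-a)/L;t=(C-a)@e;d=np.abs((C-a)@[-e[1],e[0]])
        S=C[(t>.1*L)&(t<.9*L)&(d<3)]
        W=np.array([onz(c,u,v,.206)[:2] for u,v in S],np.float32)
        vx,vy,px,py=cv2.fitLine(W,cv2.DIST_HUBER,0,.01,.01).ravel()
        print(len(W),"dir",round(np.degrees(np.arctan2(vy,vx)),2),"pt",px,py);
        lines.append((vx,vy,px,py))
    for i in range(len(lines)):
        a,b=lines[i],lines[(i+1)%len(lines)]
        s=np.linalg.solve(np.array([[a[0],-b[0]],[a[1],-b[1]]]),[b[2]-a[2],b[3]-a[3]])[0]
        print("corner",round(a[2]+s*a[0],4),round(a[3]+s*a[1],4))
E
```

```text
[ 20  81 212] [ 19 101 152] [ 19  82 211]
[[351.0, 69.0], [363.0, 174.0], [229.0, 187.0], [223.0, 81.0]]
84 dir 7.58 pt 0.8449749 -0.07733364
107 dir -82.39 pt 0.66430277 0.09384562
85 dir 7.55 pt 0.79624057 0.30319446
103 dir -82.42 pt 0.9797917 0.13237785
corner 0.6899 -0.098
corner 0.6391 0.2824
corner 0.9543 0.3241
corner 1.0049 -0.0561
[ 19  43 222] [ 18  57 134] [ 18  60 119]
[[383.0, 97.0], [444.0, 168.0], [351.0, 201.0], [302.0, 119.0]]
56 dir -83.04 pt 0.9804189 0.12422077
74 dir 7.77 pt 0.86270064 -0.07328675
64 dir -82.39 pt 0.6646108 0.08130689
64 dir 7.63 pt 0.7974446 0.3055563
corner 1.0022 -0.0542
corner 0.6884 -0.0971
corner 0.6375 0.2841
corner 0.9557 0.3267
```

```bash
cat >> h.py <<'E'
PSI=7.6;H=np.array([np.cos(np.radians(PSI)),np.sin(np.radians(PSI)),0]);YC=np.array([-H[1],H[0],0])
O=np.array([.688,.0962,0])  # cabinet origin
def cab(x,y,z): return O+x*H+y*YC+np.array([0,0,z])
def plan(R0,p0,psi,dep,tip):
    R1=tool(psi,dep);t=tip-.182*R1[:,0]
    print("turn",np.round(turn(R0,R1),2),"shift mm",np.round((t-p0)*1000,1),"tcp",np.round(t,3))
E
python3 - <<'E'
from h import *
from rig import bot
s=bot.read_state()
R0=s["tcp_rot"];p0=s["position"]
plan(R0,p0,PSI,30,cab(-.06,0,.142))
plan(R0,p0,PSI,90,cab(-.06,0,.30))
print(turn(tool(PSI,90),tool(PSI,30)))
for t in [(180,233,.06),(466,208,.03)]: print(onz(load("top0.npz"),*t))
E
```

```text
turn [ 11.62 -58.89  -6.66] shift mm [ 311.7  671.2 -171. ] tcp [0.472 0.067 0.233]
turn [-0.1  -0.   -7.29] shift mm [468. 692.  78.] tcp [0.629 0.088 0.482]
[ 7.93538342e+00 -5.94729324e+01 -4.80740672e-16]
[0.51988243 0.4558312  0.06      ]
[ 0.62720025 -0.43814915  0.03      ]
```

Request:
step_arm --motion '[[[0,0,0,13,28,0,0],[0,0,0,26,56,0,0],[0,0,0,39,84,0,0],[0,0,0,52,112,0,0],[0,0,0,65,140,0,0],[0,0,0,78,168,0,0],[0,0,0,91,196,0,0],[0,0,0,104,224,0,0],[0,0,0,117,252,0,0],[0,0,0,130,280,0,0],[0,0,0,143,308,0,0],[0,0,0,156,336,0,0]]]'

```text
time_s: 1.15
position: [0.3168, -0.2665, 0.4047]
tcp_rot: [[0.0, 0.967, 0.256], [0.0, 0.256, -0.967], [-1.0, 0.0, -0.0]]
force: [-0.1, -0.2, 0.0]
opening: 0.172
```

Request:
step_arm --motion '[[[0.97,-4.91,-0.55,10,28,0,0],[1.94,-9.81,-1.11,20,56,0,0],[2.9,-14.7,-1.67,30,84,0,0],[3.87,-19.6,-2.22,40,112,0,0],[4.84,-24.5,-2.78,50,140,0,0],[5.8,-29.4,-3.33,60,168,0,0],[6.78,-34.4,-3.88,70,196,0,0],[7.75,-39.3,-4.44,80,224,-20,0],[8.7,-44.2,-5,90,252,-40,0],[9.7,-49.1,-5.55,100,280,-60,0],[10.65,-54,-6.1,110,308,-80,0],[11.62,-58.89,-6.66,120,335,-100,0]]]'

```text
time_s: 2.15
position: [0.4111, -0.0109, 0.3671]
tcp_rot: [[0.733, 0.651, 0.194], [0.159, 0.114, -0.981], [-0.661, 0.75, -0.019]]
force: [-0.3, 0.3, 1.2]
opening: 0.005
```

Run:
```python
from h import *
from rig import bot
s=bot.read_state();print(s["time_s"],s["position"],s["joint_positions"],s["force"],s["opening"])
plan(s["tcp_rot"],s["position"],PSI,30,cab(-.06,0,.142))
```

```text
2.15 [ 0.41111818 -0.01094785  0.36709616] [-25.58400607  17.22065593 128.20112416 103.82552898  28.25452319
 -41.25540409] [-0.25678182  0.33264721  1.24527305] 0.004738845611194495
turn [  0.77 -11.42  -3.71] shift mm [  61.2   78.4 -134.1] tcp [0.472 0.067 0.233]
```

Request:
step_arm --motion '[[[0.1,-1.6,-0.5,9,11,-19,0],[0.2,-3.2,-1.1,18,22,-38,0],[0.3,-4.9,-1.6,27,34,-57,0],[0.4,-6.5,-2.1,36,45,-76,0],[0.5,-8.2,-2.6,45,56,-96,0],[0.7,-9.8,-3.2,53,67,-115,0],[0.77,-11.4,-3.7,61,78,-134,0],[0.77,-11.4,-3.7,61,78,-134,0],[0.77,-11.4,-3.7,61,78,-134,0]]]'

```text
time_s: 2.9
position: [0.4719, 0.0671, 0.232]
tcp_rot: [[0.855, 0.501, 0.135], [0.117, 0.066, -0.991], [-0.505, 0.863, -0.002]]
force: [-1.0, 0.3, 0.5]
opening: 0.003
```

Run:
```python
from h import *
from rig import bot
s=bot.read_state();print(s["time_s"],s["position"],s["joint_positions"],s["force"],s["opening"])
print("tip in cab",(lambda q:(q@H,q@YC,q[2]))(s["position"]+.182*s["tcp_rot"][:,0]-O))
plan(s["tcp_rot"],s["position"],PSI,30,cab(-.06,0,.142))
for n in("side","wrist"):
    c=bot.capture(n);cv2.imwrite(f"pics/{n}1.png",c["frame"][:,:,::-1])
```

```text
2.9 [0.4719295  0.06707032 0.23197691] [ -9.27255666  43.79052073 127.52590627 161.0810892   51.40649316
 -86.62554229] [-1.04362703  0.29855558  0.52534629] 0.003458770001492342
tip in cab (np.float64(-0.06093962948678733), np.float64(0.0002551523567999167), np.float64(0.14006459825378592))
turn [-0.06 -0.34 -0.14] shift mm [0.4 0.3 1. ] tcp [0.472 0.067 0.233]
```

View pics/wrist1.png

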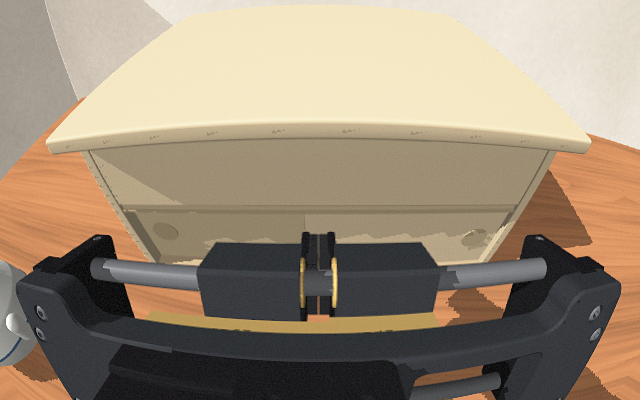

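View pics/side1.png

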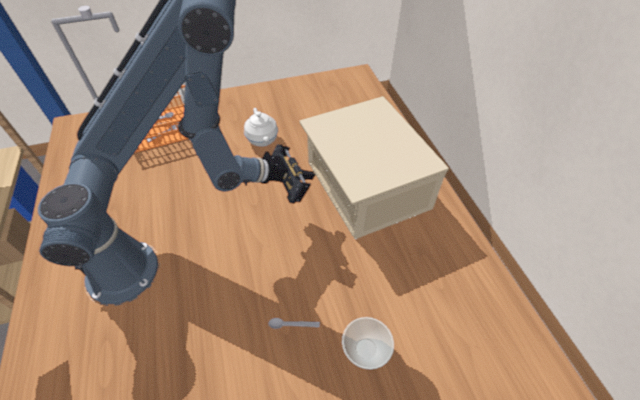

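The wrist view shows the closed fingertips at (318,240), centred on the drawer front. The side view shows the gripper clear of the overhang. Next I approach.

Request:
step_arm --motion '[[[0,0,0,8,1,0.2,0],[0,0,0,16,2.1,0.5,0],[0,0,0,24,3.2,0.8,0],[0,0,0,31,4.1,1,0],[0,0,0,37,4.9,1,0],[0,0,0,42,5.6,1,0],[0,0,0,44,5.9,1,0],[0,0,0,44,5.9,1,0]]]'

```text
time_s: 3.67
position: [0.5165, 0.0726, 0.2343]
tcp_rot: [[0.857, 0.497, 0.133], [0.116, 0.066, -0.991], [-0.501, 0.865, -0.001]]
force: [1.3, 0.1, -0.3]
opening: -0.0
```

Request:
step_arm --motion '[[[0,0,0,1.2,0.16,0,0],[0,0,0,2.4,0.32,0,0],[0,0,0,3.6,0.48,0,0],[0,0,0,4.8,0.64,0,0],[0,0,0,6,0.8,0,0]]]'

```text
time_s: 4.08
position: [0.522, 0.0732, 0.2341]
tcp_rot: [[0.857, 0.498, 0.133], [0.115, 0.066, -0.991], [-0.502, 0.865, -0.001]]
force: [-0.3, -0.1, 0.2]
opening: 0.006
```

Request:
step_arm --motion '[[[0,0,0,1.2,0.16,0,0],[0,0,0,2.4,0.32,0,0],[0,0,0,3.6,0.48,0,0],[0,0,0,4.8,0.64,0,0]]]'

```text
time_s: 4.42
position: [0.5258, 0.0739, 0.2342]
tcp_rot: [[0.856, 0.5, 0.132], [0.115, 0.065, -0.991], [-0.504, 0.864, -0.001]]
force: [-7.5, -1.9, 3.0]
opening: 0.003
```

Contact reads 7.5 N. I continue slowly.

Request:
step_arm --motion '[[[0,0,0,1.2,0.16,0,0],[0,0,0,2.4,0.32,0,0],[0,0,0,3.6,0.48,0,0]]]'

```text
time_s: 4.67
position: [0.529, 0.0744, 0.2343]
tcp_rot: [[0.856, 0.5, 0.132], [0.115, 0.065, -0.991], [-0.504, 0.864, -0.002]]
force: [-7.7, -2.3, 3.7]
opening: 0.003
```

Request:
step_arm --motion '[[[0,0,0,1,0.13,0,0]]]'

```text
time_s: 4.75
position: [0.53, 0.0745, 0.2343]
tcp_rot: [[0.856, 0.5, 0.132], [0.115, 0.065, -0.991], [-0.504, 0.864, -0.002]]
force: [-7.5, -1.4, 3.0]
opening: 0.006
```

Request:
step_arm --motion '[[[0,0,0,1,0.13,0,0],[0,0,0,1.6,0.2,0,0]]]'

```text
time_s: 4.92
position: [0.5312, 0.0747, 0.2343]
tcp_rot: [[0.856, 0.501, 0.132], [0.115, 0.065, -0.991], [-0.505, 0.863, -0.002]]
force: [-11.1, -3.1, 6.3]
opening: 0.008
```

Request:
step_arm --motion '[[[0,0,0,1,0.13,0,0]]]'

```text
time_s: 5.0
position: [0.5315, 0.0748, 0.2344]
tcp_rot: [[0.855, 0.501, 0.131], [0.114, 0.064, -0.991], [-0.506, 0.863, -0.002]]
force: [-16.6, -4.9, 9.7]
opening: 0.007
```

The force rose steeply to about 17 N, so the front is at its stop. I back off and let it spring out.

Request:
step_arm --motion '[[[0,0,0,-25,-3.3,0,0],[0,0,0,-65,-8.6,0,0],[0,0,0,-105,-13.9,0,0],[0,0,0,-120,-16,10,0],[0,0,0,-120,-16,10,0],[0,0,0,-120,-16,10,0]]]'

```text
time_s: 5.5
position: [0.4142, 0.0585, 0.2443]
tcp_rot: [[0.857, 0.498, 0.132], [0.115, 0.066, -0.991], [-0.502, 0.865, -0.001]]
force: [0.8, 0.4, -0.0]
opening: 0.004
```

Run:
```python
from h import *
from rig import bot
s=bot.read_state();print(s["time_s"],s["position"],s["joint_positions"],s["force"])
plan(s["tcp_rot"],s["position"],PSI,90,cab(-.045,0,.25))
for n in("top","wrist","side"):
    c=bot.capture(n);cv2.imwrite(f"pics/{n}2.png",c["frame"][:,:,::-1]);np.savez(f"{n}2.npz",**c)
P=cloud(load("top2.npz"));q=P-O;X=q@H;Y=q@YC;z=P[...,2]
m=(abs(Y)<.15)&(X<-.02)&(X>-.25)&(z>.176)&(z<.196)
print(m.sum(),np.percentile(X[m],[1,5,25,50,75,95,99]))
```

```text
5.5 [0.41419942 0.0585479  0.24428316] [-12.66915019  44.0489576  136.45609824 159.81392151  60.35064583
 -90.14977165] [ 0.77305554  0.43225277 -0.00134388]
turn [-7.950e+00  5.935e+01  3.000e-02] shift mm [229.2  31.7 187.7] tcp [0.643 0.09  0.432]
530 [-0.15279345 -0.14330269 -0.0798353  -0.07634874 -0.07247314 -0.0693637
 -0.02479401]
```

View pics/wrist2.png

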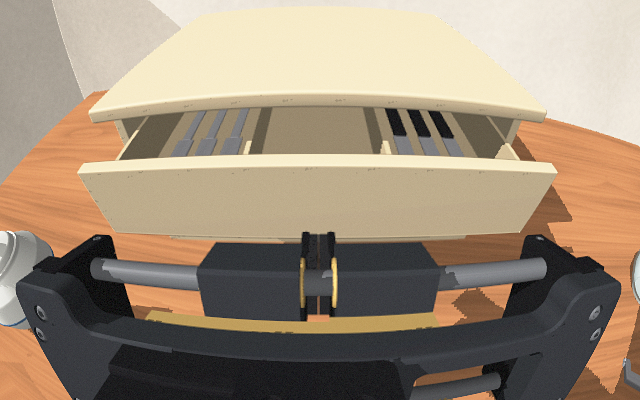

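View pics/top2.png

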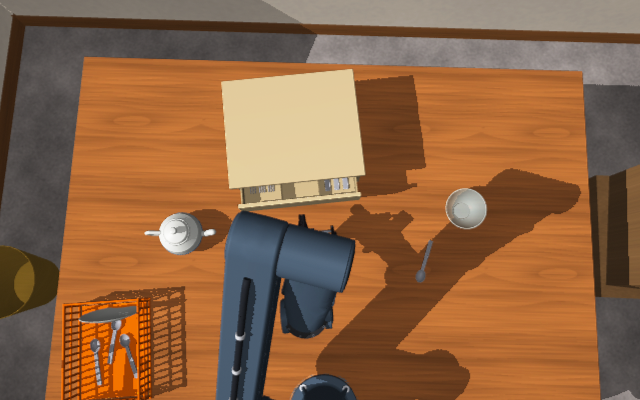

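Wrist picture: the drawer is out about 80 mm. Its front's top edge is at row ~165, and the empty middle lane runs at columns 270–380. I go up and turn the tool vertical.

Request:
step_arm --motion '[[[0,0,0,0,0,38,0],[0,0,0,0,0,76,0],[0,0,0,0,0,114,0],[-0.8,5.9,0,20,3,145,0],[-1.6,11.8,0,45,6,170,0],[-2.4,17.8,0,70,10,195,0],[-3.2,23.7,0,95,13,205,0],[-4,29.7,0,120,17,205,0],[-4.8,35.6,0,145,20,205,0],[-5.6,41.5,0,170,24,205,0],[-6.4,47.5,0,195,28,205,0],[-7.2,53.4,0,215,30,205,0]]]'

```text
time_s: 6.65
position: [0.4907, 0.0847, 0.4069]
tcp_rot: [[0.629, 0.742, 0.233], [0.235, 0.104, -0.966], [-0.741, 0.663, -0.109]]
force: [0.5, 0.3, 0.5]
opening: 0.007
```

Run:
```python
from h import *
from rig import bot
s=bot.read_state();print(s["time_s"],s["position"],s["joint_positions"],s["force"])
plan(s["tcp_rot"],s["position"],PSI,90,cab(-.046,0,.25))
```

```text
6.65 [0.49069089 0.08468567 0.40692742] [ -7.7630932   17.12735815 112.54326743  58.7980892   21.82153588
  20.75799168] [0.51236549 0.29687539 0.45830893]
turn [-13.54  39.97  -3.38] shift mm [151.7   5.4  25.1] tcp [0.642 0.09  0.432]
```

Request:
step_arm --motion '[[[-1.7,5,-0.4,10,1,12,0],[-3.4,10,-0.8,25,2,25,0],[-5,15,-1.3,45,3,25,0],[-6.8,20,-1.7,65,3,25,0],[-8.5,25,-2.1,90,4,25,0],[-10.2,30,-2.5,115,5,25,0],[-11.9,35,-3,135,5,25,0],[-13.5,40,-3.4,152,5,25,0],[-13.5,40,-3.4,152,5,25,0],[-13.5,40,-3.4,152,5,25,0]]]'

```text
time_s: 7.48
position: [0.6427, 0.0898, 0.4305]
tcp_rot: [[0.002, 0.991, 0.132], [0.001, 0.132, -0.991], [-1.0, 0.002, -0.001]]
force: [0.1, -0.6, -0.4]
opening: 0.005
```

Run:
```python
from h import *
from rig import bot
s=bot.read_state();print(s["time_s"],s["position"],s["joint_positions"],s["force"])
plan(s["tcp_rot"],s["position"],PSI,90,cab(-.046,0,.16))
```

```text
7.4833 [0.64270622 0.08976441 0.43054726] [-1.91200512e+00  3.06370323e+01  7.68137156e+01  7.70681170e-02
  7.24307512e+01  8.04962024e+01] [ 0.06638999 -0.64354664 -0.37842347]
turn [-0.07  0.12  0.03] shift mm [ -0.3   0.4 -88.5] tcp [0.642 0.09  0.342]
```

Request:
step_arm --motion '[[[0,0,0,0,0,-20,0],[0,0,0,0,0,-40,0],[0,0,0,0,0,-55,0],[0,0,0,0,0,-70,0],[0,0,0,0,0,-80,0],[0,0,0,0,0,-88,0],[0,0,0,0,0,-88,0]]]'

```text
time_s: 8.07
position: [0.6406, 0.0892, 0.3418]
tcp_rot: [[-0.003, 0.991, 0.131], [0.001, 0.131, -0.991], [-1.0, -0.002, -0.001]]
force: [0.8, 0.3, 0.1]
opening: 0.008
```

Run:
```python
from h import *
from rig import bot
s=bot.read_state();print(s["time_s"],s["position"],s["force"])
c=bot.capture("side");cv2.imwrite("pics/side3.png",cv2.resize(c["frame"][60:260,200:480,::-1],None,fx=2.5,fy=2.5))
```

```text
8.0667 [0.64057632 0.08921554 0.34178922] [0.75437164 0.25777472 0.1484791 ]
```

View pics/side3.png

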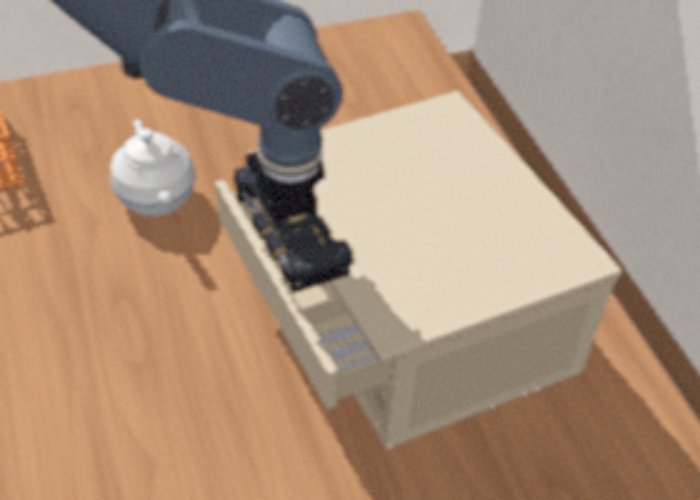

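Side picture: the fingers are down in the gap between the front and the cabinet top, around (310,270). Next I pull.

Request:
step_arm --motion '[[[0,0,0,-5,-0.7,0,0],[0,0,0,-10,-1.3,0,0],[0,0,0,-15,-2,0,0],[0,0,0,-22,-2.9,0,0],[0,0,0,-31,-4.1,0,0],[0,0,0,-40,-5.3,0,0],[0,0,0,-49,-6.5,0,0],[0,0,0,-58,-7.7,0,0],[0,0,0,-67,-8.9,0,0],[0,0,0,-76,-10.1,0,0],[0,0,0,-85,-11.3,0,0],[0,0,0,-94,-12.5,0,0]]]'

```text
time_s: 9.12
position: [0.5469, 0.0764, 0.3432]
tcp_rot: [[0.0, 0.991, 0.13], [0.0, 0.13, -0.991], [-1.0, 0.0, -0.0]]
force: [2.8, 0.2, 2.1]
opening: 0.005
```

Request:
step_arm --motion '[[[0,0,0,-6,-0.8,0,0],[0,0,0,-11,-1.5,0,0],[0,0,0,-15,-2,0,0],[0,0,0,-19,-2.5,0,0],[0,0,0,-22,-2.9,0,0],[0,0,0,-25,-3.3,0,0]]]'

```text
time_s: 9.62
position: [0.5225, 0.0733, 0.3428]
tcp_rot: [[-0.001, 0.991, 0.13], [0.0, 0.13, -0.991], [-1.0, -0.001, -0.0]]
force: [0.8, 0.4, -0.9]
opening: 0.008
```

Run:
```python
from h import *
from rig import bot
s=bot.read_state();print(s["time_s"],s["position"],s["force"],((s["position"]+.182*s["tcp_rot"][:,0]-O)@H))
```

```text
9.6167 [0.52246326 0.07333799 0.34281047] [ 0.76413118  0.3519657  -0.9370583 ] -0.16722492916126103
```

Request:
step_arm --motion '[[[0,0,0,-2,-0.3,0,0],[0,0,0,-4,-0.5,0,0],[0,0,0,-6,-0.8,0,0],[0,0,0,-7.5,-1,0,0],[0,0,0,-9,-1.2,0,0]]]'

```text
time_s: 10.03
position: [0.5137, 0.0721, 0.343]
tcp_rot: [[-0.0, 0.991, 0.13], [0.0, 0.13, -0.991], [-1.0, -0.0, -0.0]]
force: [1.1, 1.4, -0.5]
opening: 0.003
```

Request:
step_arm --motion '[[[0,0,0,1.5,0.2,0,0],[0,0,0,10,1.3,0,0],[0,0,0,10,1.3,30,0],[0,0,0,10,1.3,70,0],[0,0,0,10,1.3,110,0],[0,0,0,10,1.3,110,0]]]'

```text
time_s: 10.53
position: [0.5266, 0.0735, 0.461]
tcp_rot: [[0.017, 0.991, 0.131], [-0.001, 0.131, -0.991], [-1.0, 0.017, 0.003]]
force: [1.1, 0.3, 0.4]
opening: 0.007
```

Run:
```python
from h import *
from rig import bot
s=bot.read_state();print(s["time_s"],s["position"],s["force"],((s["position"]+.182*s["tcp_rot"][:,0]-O)@H))
for n in("top","wrist","side"):
    c=bot.capture(n);cv2.imwrite(f"pics/{n}4.png",c["frame"][:,:,::-1]);np.savez(f"{n}4.npz",**c)
```

```text
10.5333 [0.52660211 0.07349688 0.46098071] [1.1345957  0.26499987 0.40426684] -0.15997149253166137
```

View pics/wrist4.png

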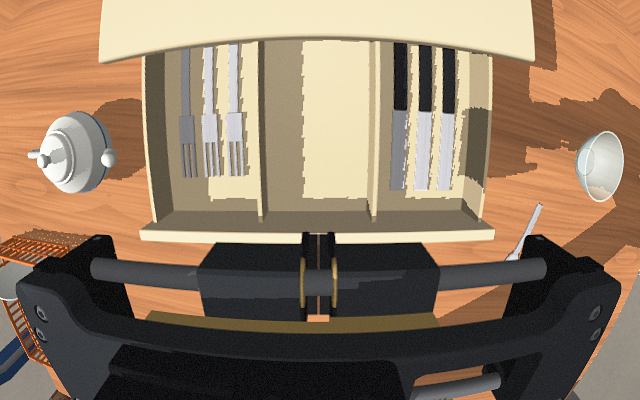

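View pics/side4.png

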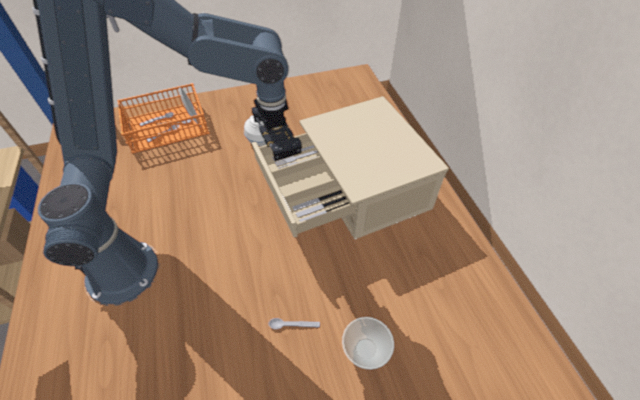

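The drawer is open about 0.197, with the middle lane at columns 262–376 in the wrist view. The spoon on the counter shows no visible change. I move over it.

Run:
```python
from h import *
from rig import bot
s=bot.read_state()
plan(s["tcp_rot"],s["position"],-17,90,np.array([.4627,-.310,.10]))
for n in("side4","wrist4"):
    c=load(n+".npz")
c=load("side4.npz");P=cloud(c);q=P-O;X=q@H;Y=q@YC;z=P[...,2]
m=(abs(Y)<.16)&(X<-.1)&(X>-.25)&(abs(z-.186)<.004)
print(m.sum(),np.percentile(X[m],[2,10,50,90,98]))
m=(abs(Y+.0)<.17)&(X<-.1)&(X>-.18)&(abs(z-.158)<.004)
h,e=np.histogram(Y[m],40);print(np.round(e[:-1][h>3],3))
```

```text
turn [  0.     0.04 -24.5 ] shift mm [ -61.2 -383.5 -171.4] tcp [ 0.463 -0.31   0.282]
332 [-0.20198127 -0.20115118 -0.19627569 -0.19106715 -0.19028021]
[-0.17  -0.059  0.051  0.161]
```

Request:
step_arm --motion '[[[0,0,-2,-5,-32,0,40],[0,0,-4,-10,-64,0,40],[0,0,-6,-15,-96,0,40],[0,0,-8,-20,-128,0,40],[0,0,-10,-25,-160,0,40],[0,0,-12,-30,-192,0,40],[0,0,-14,-35,-224,0,40],[0,0,-16,-40,-256,-15,40],[0,0,-18,-45,-288,-35,40],[0,0,-20,-50,-320,-55,40],[0,0,-22,-55,-352,-75,40],[0,0,-24.5,-61,-383,-95,40]]]'

```text
time_s: 11.68
position: [0.4619, -0.3108, 0.3551]
tcp_rot: [[-0.003, 0.956, -0.295], [0.003, -0.294, -0.956], [-1.0, -0.003, -0.002]]
force: [0.8, -1.0, 0.7]
opening: 0.46
```

Request:
step_arm --motion '[[[0,0,0,0,0,-30,40],[0,0,0,0,0,-60,40],[0,0,0,0,0,-76,40],[0,0,0,0,0,-76,40]]]'

```text
time_s: 12.02
position: [0.4608, -0.3083, 0.2764]
tcp_rot: [[-0.009, 0.956, -0.293], [0.01, -0.293, -0.956], [-1.0, -0.012, -0.006]]
force: [0.4, 0.6, -0.6]
opening: 0.459
```

Run:
```python
from h import *
from rig import bot
s=bot.read_state();print(s["time_s"],s["position"],s["force"],s["opening"],s["joint_positions"])
plan(s["tcp_rot"],s["position"],-17,90,np.array([.4627,-.310,.002]))
c=bot.capture("wrist");cv2.imwrite("pics/wrist5.png",c["frame"][:,:,::-1])
```

```text
12.0167 [ 0.46083119 -0.30830955  0.27637191] [ 0.41482851  0.59893743 -0.56426597] 0.4590116413813001 [-4.53341522e+01  3.54649061e+01  9.83408962e+01  1.21367060e-02
  4.69555247e+01  6.17163610e+01]
turn [-0.55 -0.53  0.06] shift mm [  1.9  -1.7 -92.4] tcp [ 0.463 -0.31   0.184]
```

View pics/wrist5.png

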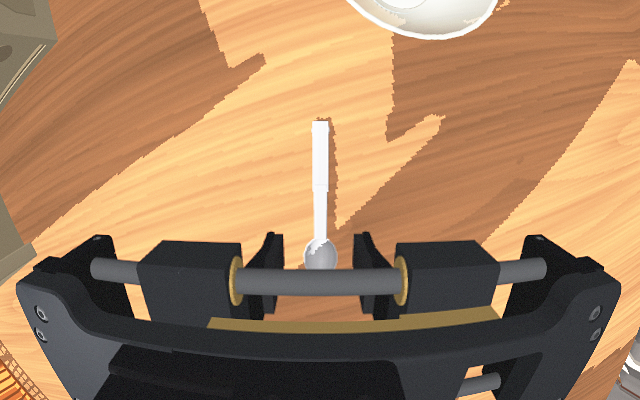

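The wrist view shows the spoon centred between the jaws at column ~320 and aligned with the tool. I descend.

Request:
step_arm --motion '[[[-0.3,-0.3,0,1,-1,-25,40],[-0.5,-0.5,0,1.5,-1.5,-50,40],[-0.5,-0.5,0,1.5,-1.5,-68,40],[-0.5,-0.5,0,1.5,-1.5,-80,40],[-0.5,-0.5,0,1.5,-1.5,-88,40],[-0.5,-0.5,0,1.5,-1.5,-88,40],[-0.5,-0.5,0,1.5,-1.5,-88,40]]]'

```text
time_s: 12.65
position: [0.4646, -0.3112, 0.1946]
tcp_rot: [[0.009, 0.956, -0.292], [-0.009, -0.292, -0.956], [-1.0, 0.012, 0.006]]
force: [-0.2, -0.3, 0.6]
opening: 0.459
```

Run:
```python
from h import *
from rig import bot
s=bot.read_state();print(s["time_s"],s["position"],s["force"],s["opening"])
plan(s["tcp_rot"],s["position"],-17,90,np.array([.4627,-.310,.002]))
c=bot.capture("wrist");cv2.imwrite("pics/wrist6.png",c["frame"][:,:,::-1])
c=bot.capture("side");cv2.imwrite("pics/side6.png",cv2.resize(c["frame"][260:390,220:400,::-1],None,fx=4,fy=4))
```

```text
12.65 [ 0.46460239 -0.31117533  0.19455598] [-0.23179159 -0.25320866  0.5581089 ] 0.4585640716277717
turn [ 0.52  0.53 -0.01] shift mm [ -1.9   1.2 -10.6] tcp [ 0.463 -0.31   0.184]
```

View pics/wrist6.png

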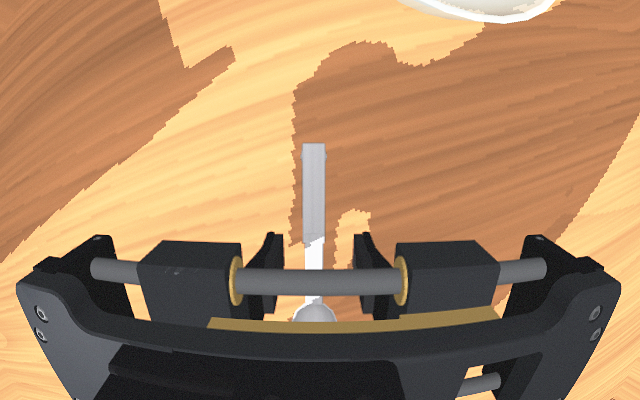

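View pics/side6.png

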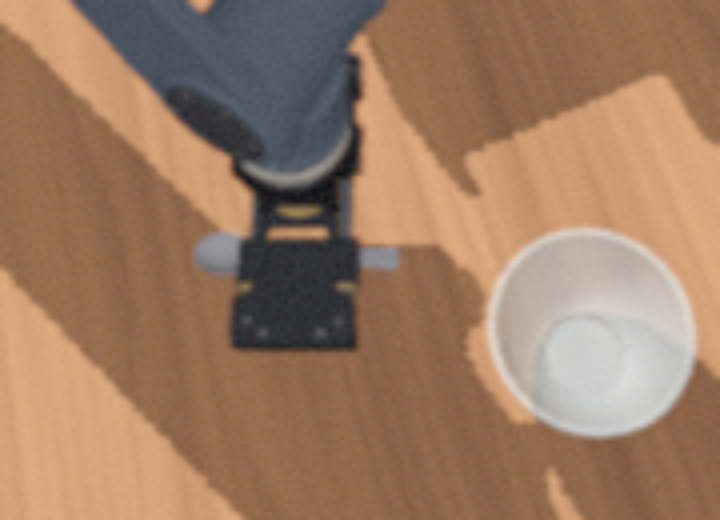

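Request:
step_arm --motion '[[[0.5,0.5,0,-1.7,1,0,40],[0.5,0.5,0,-1.7,1,-4,40],[0.5,0.5,0,-1.7,1,-7,40],[0.5,0.5,0,-1.7,1,-7,40],[0.5,0.5,0,-1.7,1,-7,40]]]'

```text
time_s: 13.17
position: [0.4625, -0.31, 0.1869]
tcp_rot: [[-0.0, 0.956, -0.292], [0.001, -0.292, -0.956], [-1.0, -0.0, -0.0]]
force: [0.3, 0.5, 0.2]
opening: 0.453
```

Run:
```python
from h import *
from rig import bot
s=bot.read_state();print(s["time_s"],s["position"],s["force"],s["opening"],s["qvel"])
plan(s["tcp_rot"],s["position"],-17,90,np.array([.4627,-.310,.002]))
```

```text
13.1667 [ 0.46253767 -0.31000967  0.1869098 ] [0.27552827 0.50158595 0.17208003] 0.45302542427601983 [-0.0556847  -0.1658647  -0.06649514  0.02527623  0.13259112  0.07470384]
turn [-0.03 -0.01  0.01] shift mm [ 0.2  0.  -2.9] tcp [ 0.463 -0.31   0.184]
```

Down 2.5 mm more, then close.

Request:
step_arm --motion '[[[0,0,0,0,0,-1.5,40],[0,0,0,0,0,-2.5,40],[0,0,0,0,0,-2.5,20],[0,0,0,0,0,-2.5,10],[0,0,0,0,0,-2.5,0],[0,0,0,0,0,-2.5,0],[0,0,0,0,0,-2.5,0],[0,0,0,0,0,-2.5,0],[0,0,0,0,0,-2.5,0]]]'

```text
time_s: 13.92
position: [0.4626, -0.3101, 0.1847]
tcp_rot: [[0.0, 0.956, -0.292], [0.0, -0.292, -0.956], [-1.0, 0.0, -0.0]]
force: [-0.4, -0.2, -0.2]
opening: 0.12
```

Request:
step_arm --motion '[[[0,0,0,0,0,3,0],[0,0,0,0,0,8,0],[0,0,0,0,0,15,0],[0,0,0,0,0,25,0],[0,0,0,0,0,40,0],[0,0,0,0,0,60,0],[0,0,0,0,0,80,0],[0,0,0,0,0,95,0],[0,0,0,0,0,100,0]]]'

```text
time_s: 14.67
position: [0.4632, -0.3105, 0.2879]
tcp_rot: [[0.004, 0.956, -0.292], [-0.004, -0.292, -0.956], [-1.0, 0.005, 0.002]]
force: [-0.3, 0.3, 0.1]
opening: 0.119
```

Run:
```python
from h import *
from rig import bot
s=bot.read_state();print(s["time_s"],s["position"],s["force"],s["opening"])
c=bot.capture("wrist");cv2.imwrite("pics/wrist7.png",c["frame"][:,:,::-1])
c=bot.capture("side");cv2.imwrite("pics/side7.png",cv2.resize(c["frame"][230:390,220:400,::-1],None,fx=3.5,fy=3.5))
```

```text
14.6667 [ 0.46315902 -0.31046853  0.28793485] [-0.25785264  0.25837426  0.12855967] 0.11923305213824768
```

View pics/wrist7.png

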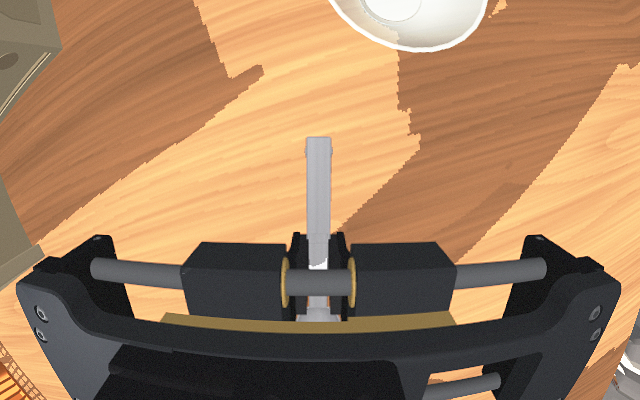

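View pics/side7.png

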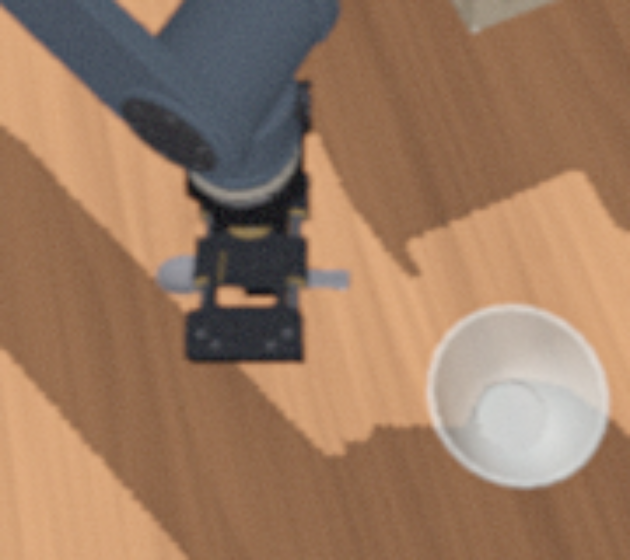

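The spoon is held level and square in the jaws, with the opening stopped at 10.4 mm. Next I carry it to the drawer.

Run:
```python
from h import *
from rig import bot
s=bot.read_state()
plan(s["tcp_rot"],s["position"],PSI,90,cab(-.100,-.001,.25))
```

```text
turn [ 0.1   0.18 24.6 ] shift mm [126.2 392.2 145.6] tcp [0.589 0.082 0.432]
```

Request:
step_arm --motion '[[[0,0,0,0,0,20,0],[0,0,0,0,0,50,0],[0,0,0,0,8,85,0],[0,0,1,4,25,115,0],[0,0,2.5,12,50,135,0],[0,0,5,22,80,143,0],[0,0,7.5,33,112,143,0],[0,0,10,44,146,143,0],[0,0,12.5,55,180,143,0],[0,0,15,66,214,143,0],[0,0,17.5,77,248,143,0],[0,0,20,88,282,143,0]]]'

```text
time_s: 15.77
position: [0.5505, -0.0263, 0.4264]
tcp_rot: [[-0.002, 0.999, 0.054], [0.001, 0.054, -0.999], [-1.0, -0.002, -0.001]]
force: [1.0, -0.7, -0.9]
opening: 0.124
```

Request:
step_arm --motion '[[[0,0,1.5,12,32,0,0],[0,0,2.8,22,60,0,0],[0,0,3.8,30,82,0,0],[0,0,4.4,35,98,0,0],[0,0,4.6,38,108,0,0],[0,0,4.6,38,110,0,0],[0,0,4.6,38,110,0,0],[0,0,4.6,38,110,0,0]]]'

```text
time_s: 16.43
position: [0.5883, 0.0812, 0.4271]
tcp_rot: [[-0.001, 0.991, 0.132], [-0.0, 0.132, -0.991], [-1.0, -0.001, 0.0]]
force: [-0.9, -0.2, 0.6]
opening: 0.122
```

Run:
```python
from h import *
from rig import bot
s=bot.read_state();print(s["time_s"],s["position"],s["force"],s["opening"])
plan(s["tcp_rot"],s["position"],PSI,90,cab(-.100,-.001,.126))
c=bot.capture("wrist");cv2.imwrite("pics/wrist8.png",c["frame"][:,:,::-1])
```

```text
16.4333 [0.58828484 0.08119937 0.42707689] [-0.86480829 -0.22291159  0.62680178] 0.12238815977101682
turn [ 0.02 -0.08  0.04] shift mm [   0.7    0.8 -119.1] tcp [0.589 0.082 0.308]
```

View pics/wrist8.png

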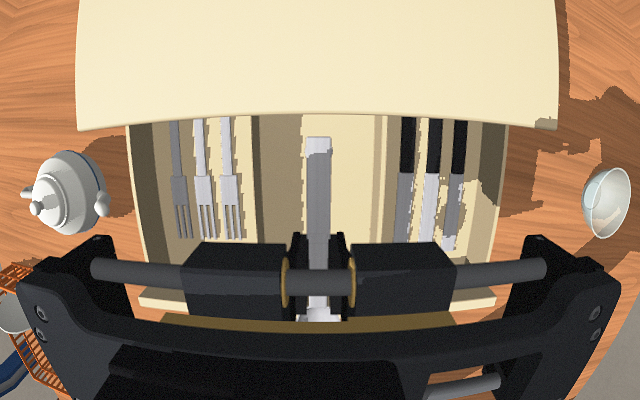

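The wrist view shows the spoon centred over the middle lane at column 318, handle end (318,140) clear of the top edge at row ~118. I lower it.

Request:
step_arm --motion '[[[0,0,0,0.5,0.5,-15,0],[0,0,0,0.5,0.5,-35,0],[0,0,0,0.5,0.5,-55,0],[0,0,0,0.5,0.5,-75,0],[0,0,0,0.5,0.5,-90,0],[0,0,0,0.5,0.5,-102,0],[0,0,0,0.5,0.5,-110,0],[0,0,0,0.5,0.5,-112,0],[0,0,0,0.5,0.5,-112,0],[0,0,0,0.5,0.5,-112,0]]]'

```text
time_s: 17.32
position: [0.5894, 0.082, 0.3163]
tcp_rot: [[0.001, 0.991, 0.132], [0.0, 0.132, -0.991], [-1.0, 0.001, 0.0]]
force: [-0.1, -0.6, -0.8]
opening: 0.12
```

Run:
```python
from h import *
from rig import bot
s=bot.read_state();print(s["time_s"],s["position"],s["force"],s["opening"],s["qvel"].round(1))
plan(s["tcp_rot"],s["position"],PSI,90,cab(-.100,-.001,.126))
c=bot.capture("wrist");cv2.imwrite("pics/wrist9.png",c["frame"][:,:,::-1])
```

```text
17.3167 [0.58944781 0.08199944 0.31625956] [-0.11165058 -0.64275902 -0.77029882] 0.12047487458888687 [ 0.3 -0.6 -0.4  0.   0.1  0. ]
turn [-0.    0.07  0.04] shift mm [-0.4 -0.  -8.3] tcp [0.589 0.082 0.308]
```

View pics/wrist9.png

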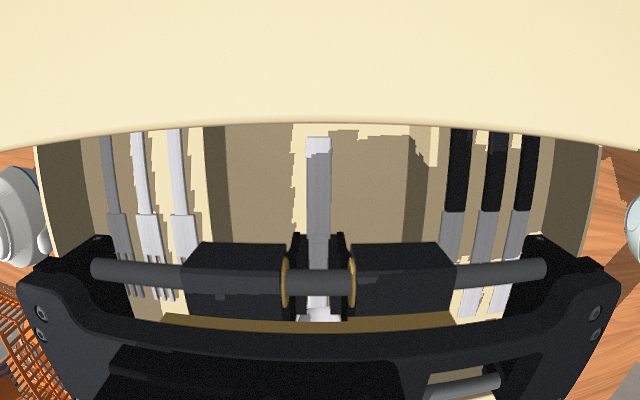

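Request:
step_arm --motion '[[[0,0,0,0,0,-2,0],[0,0,0,0,0,-4,0],[0,0,0,0,0,-6,0],[0,0,0,0,0,-7.5,0],[0,0,0,0,0,-8,0],[0,0,0,0,0,-8,0]]]'

```text
time_s: 17.87
position: [0.589, 0.0825, 0.3074]
tcp_rot: [[-0.0, 0.991, 0.132], [0.0, 0.132, -0.991], [-1.0, -0.0, -0.0]]
force: [0.7, -0.8, -0.3]
opening: 0.124
```

Request:
step_arm --motion '[[[0,0,0,0,0,-0.8,0],[0,0,0,0,0,-0.8,0]]]'

```text
time_s: 18.03
position: [0.5891, 0.0825, 0.3067]
tcp_rot: [[-0.0, 0.991, 0.132], [0.0, 0.132, -0.991], [-1.0, -0.0, -0.0]]
force: [-0.3, 0.6, 0.1]
opening: 0.124
```

The underside is at floor height. I release it.

Request:
step_arm --motion '[[[0,0,0,0,0,0,14],[0,0,0,0,0,0,20],[0,0,0,0,0,0,32],[0,0,0,0,0,0,32],[0,0,0,0,0,0,32],[0,0,0,0,0,5,32],[0,0,0,0,0,20,32],[0,0,0,0,0,50,32],[0,0,0,0,0,90,32],[0,0,0,0,0,125,32],[0,0,0,0,0,150,32],[0,0,0,0,0,150,32]]]'

```text
time_s: 19.03
position: [0.5904, 0.0825, 0.464]
tcp_rot: [[0.014, 0.991, 0.132], [-0.0, 0.132, -0.991], [-1.0, 0.014, 0.002]]
force: [1.6, 0.5, -0.1]
opening: 0.372
```

Run:
```python
from h import *
from rig import bot
s=bot.read_state();print(s["time_s"],s["position"],s["force"],s["opening"],s["joint_positions"])
c=bot.capture("wrist");cv2.imwrite("pics/wrist10.png",c["frame"][:,:,::-1])
c=bot.capture("side");cv2.imwrite("pics/side10.png",cv2.resize(c["frame"][80:260,200:460,::-1],None,fx=3,fy=3))
plan(s["tcp_rot"],s["position"],PSI,30,cab(-.26,0,.142))
```

```text
19.0333 [0.59037678 0.08252641 0.4640309 ] [ 1.60598273  0.54535084 -0.10538885] 0.3717955771339793 [-2.77759477e+00  2.43192947e+01  8.25307882e+01  1.88467115e-02
  7.23484441e+01  7.96091848e+01]
turn [  7.95 -58.67   0.06] shift mm [-316.3  -41.6 -231. ] tcp [0.274 0.041 0.233]
```

View pics/wrist10.png

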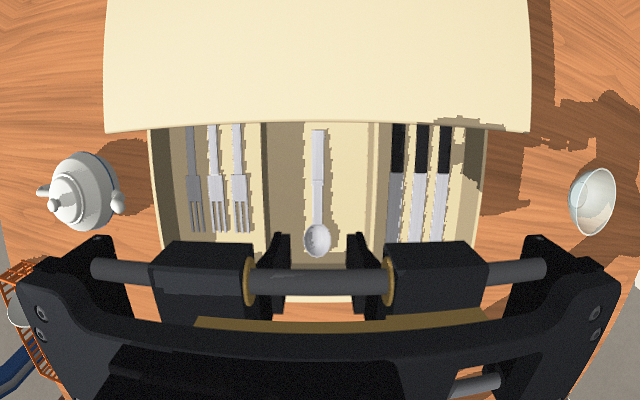

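View pics/side10.png

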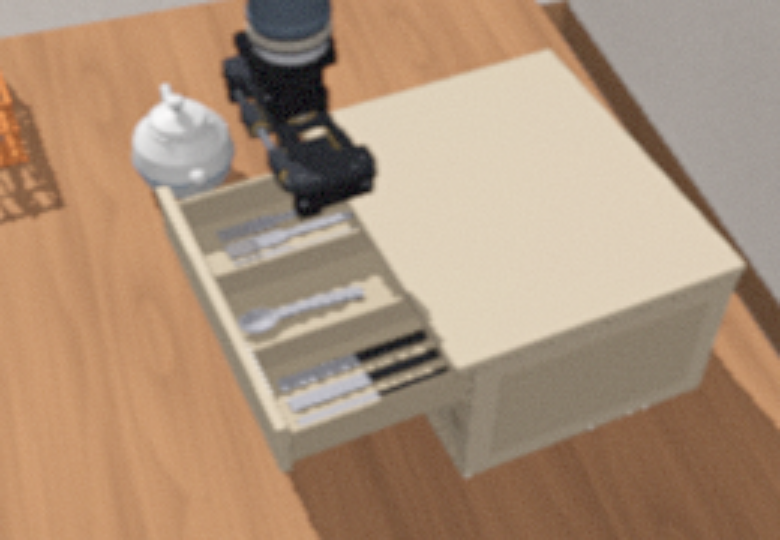

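The spoon lies straight in the middle lane: wrist view (318,130)–(318,255), and the side view agrees. The drawer is too far out for the slanted pose, so I first push it with vertical fingers to about 0.09. I will finish with the slanted press.

Request:
step_arm --motion '[[[0,0,0,-20,-2.6,0,0],[0,0,0,-50,-6.6,0,0],[0,0,0,-85,-11.2,0,0],[0,0,0,-120,-15.8,0,0],[0,0,0,-145,-19,0,0],[0,0,0,-155,-20.4,-15,0],[0,0,0,-155,-20.4,-45,0],[0,0,0,-155,-20.4,-80,0],[0,0,0,-155,-20.4,-110,0],[0,0,0,-155,-20.4,-125,0],[0,0,0,-155,-20.4,-125,0],[0,0,0,-155,-20.4,-125,0]]]'

```text
time_s: 20.13
position: [0.4334, 0.0621, 0.3304]
tcp_rot: [[-0.005, 0.991, 0.132], [0.001, 0.132, -0.991], [-1.0, -0.005, -0.001]]
force: [0.1, 0.5, 0.2]
opening: 0.002
```

Run:
```python
from h import *
from rig import bot
s=bot.read_state();print(s["time_s"],s["position"],s["force"],s["opening"])
print("tip in cab",(lambda q:(q@H,q@YC,q[2]))(s["position"]+.182*s["tcp_rot"][:,0]-O))
plan(s["tcp_rot"],s["position"],PSI,90,cab(-.22,0,.155))
```

```text
20.1333 [0.43342748 0.06209014 0.33041913] [0.13643871 0.53892461 0.17173998] 0.002083157401070316
tip in cab (np.float64(-0.2577193879439926), np.float64(0.00012032706440193164), np.float64(0.1484214041326474))
turn [-0.05 -0.28  0.01] shift mm [36.5  5.   6.6] tcp [0.47  0.067 0.337]
```

Request:
step_arm --motion '[[[0,0,0,10,1.3,4,0],[0,0,0,22,2.9,7,0],[0,0,0,32,4.2,8,0],[0,0,0,39,5.1,8,0],[0,0,0,44,5.8,8,0],[0,0,0,48,6.3,8,0],[0,0,0,52,6.9,8,0],[0,0,0,57,7.5,8,0],[0,0,0,62,8.2,8,0],[0,0,0,68,9,8,0]]]'

```text
time_s: 20.97
position: [0.502, 0.0712, 0.3396]
tcp_rot: [[-0.002, 0.991, 0.132], [0.0, 0.132, -0.991], [-1.0, -0.002, -0.001]]
force: [-1.9, -1.1, 0.6]
opening: 0.012
```

Request:
step_arm --motion '[[[0,0,0,6,0.8,0,0],[0,0,0,12,1.6,0,0],[0,0,0,18,2.4,0,0],[0,0,0,25,3.3,0,0],[0,0,0,32,4.2,0,0],[0,0,0,39,5.1,0,0],[0,0,0,46,6.1,0,0],[0,0,0,53,7,0,0],[0,0,0,60,8,0,0],[0,0,0,66,8.8,0,0],[0,0,0,71,9.5,0,0],[0,0,0,74,9.9,0,0]]]'

```text
time_s: 21.97
position: [0.5772, 0.0809, 0.3399]
tcp_rot: [[0.002, 0.991, 0.132], [-0.0, 0.132, -0.991], [-1.0, 0.002, 0.0]]
force: [-0.7, 0.4, -1.4]
opening: 0.012
```

Run:
```python
from h import *
from rig import bot
s=bot.read_state();print(s["time_s"],s["position"],s["force"],s["opening"])
print("tip in cab",(lambda q:(q@H,q@YC,q[2]))(s["position"]+.182*s["tcp_rot"][:,0]-O))
```

```text
21.9667 [0.57720335 0.0808924  0.33990352] [-0.74976655  0.42653103 -1.41016944] 0.012097173956891328
tip in cab (np.float64(-0.11153845804132193), np.float64(-0.0005740405866156619), np.float64(0.15790379604712254))
```

Request:
step_arm --motion '[[[0,0,0,4,0.5,0,0],[0,0,0,9,1.2,0,0],[0,0,0,14,1.9,0,0],[0,0,0,17,2.3,0,0],[0,0,0,17,2.3,0,0],[0,0,0,7,0.9,0,0],[0,0,0,-20,-2.6,5,0],[0,0,0,-40,-5.3,30,0],[0,0,0,-50,-6.6,65,0],[0,0,0,-55,-7.3,95,0],[0,0,0,-55,-7.3,95,0]]]'

```text
time_s: 22.88
position: [0.5218, 0.0737, 0.441]
tcp_rot: [[0.013, 0.991, 0.132], [-0.0, 0.132, -0.991], [-1.0, 0.013, 0.002]]
force: [1.1, -0.1, -0.2]
opening: 0.004
```

Run:
```python
from h import *
from rig import bot
s=bot.read_state();print(s["time_s"],s["position"],s["force"],s["joint_positions"])
plan(s["tcp_rot"],s["position"],PSI,30,cab(-.118,0,.142))
c=bot.capture("top");np.savez("top11.npz",**c);cv2.imwrite("pics/top11.png",c["frame"][:,:,::-1])
c=bot.capture("wrist");cv2.imwrite("pics/wrist11.png",c["frame"][:,:,::-1])
```

```text
22.8833 [0.52180784 0.07368834 0.44103532] [ 1.06608849 -0.14865605 -0.22047398] [-4.12834256e+00  2.00047478e+01  9.37898261e+01  3.19522415e-02
  6.54499007e+01  7.82592721e+01]
turn [  7.95 -58.72   0.07] shift mm [-107.   -13.9 -208. ] tcp [0.415 0.06  0.233]
```

View pics/wrist11.png

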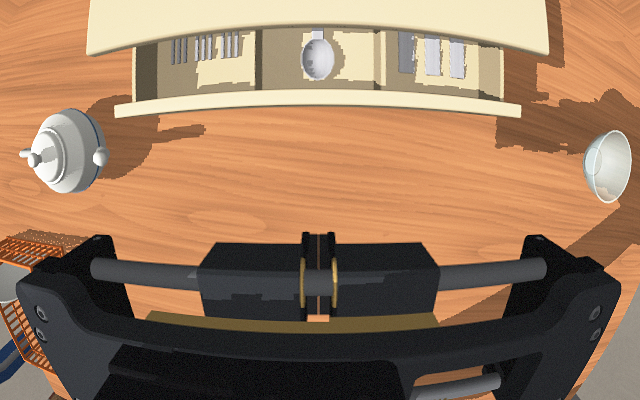

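Request:
step_arm --motion '[[[0.7,-5,0,-10,-1.3,0,0],[1.3,-10,0,-22,-2.9,0,0],[2,-15,0,-34,-4.4,0,0],[2.7,-20,0,-46,-6,0,0],[3.4,-25,0,-58,-7.5,0,0],[4,-30,0,-70,-9,0,0],[4.7,-35,0,-82,-10.7,0,0],[5.4,-40,0,-92,-12,-10,0],[6.1,-45,0,-100,-13,-25,0],[6.8,-50,0,-104,-13.5,-40,0],[7.4,-55,0,-107,-13.9,-55,0],[7.95,-58.7,0.1,-107,-13.9,-70,0]]]'

```text
time_s: 23.98
position: [0.4248, 0.07, 0.4028]
tcp_rot: [[0.673, 0.714, 0.195], [0.18, 0.098, -0.979], [-0.718, 0.693, -0.063]]
force: [-0.7, 1.2, -0.5]
opening: 0.007
```

Run:
```python
from h import *
from rig import bot
s=bot.read_state();print(s["time_s"],s["position"],s["force"],s["joint_positions"])
plan(s["tcp_rot"],s["position"],PSI,30,cab(-.118,0,.142))
print("tip in cab",(lambda q:(q@H,q@YC,q[2]))(s["position"]+.182*s["tcp_rot"][:,0]-O))
```

```text
23.9833 [0.42476154 0.07001978 0.40282115] [-0.73488037  1.20129974 -0.49241746] [-10.79118749  12.64498284 122.05846621  77.12454679  18.08896593
  -0.42810398]
turn [ -0.9  -16.36  -4.14] shift mm [ -10.   -10.3 -169.8] tcp [0.415 0.06  0.233]
tip in cab (np.float64(-0.13872933839848411), np.float64(0.025139023790409634), np.float64(0.27217311138343336))
```

Request:
step_arm --motion '[[[-0.2,-3,-0.8,-2,-2,-8,0],[-0.3,-6,-1.6,-4,-4,-18,0],[-0.5,-9,-2.4,-6,-6,-35,0],[-0.7,-12,-3.2,-8,-8,-55,0],[-0.8,-15,-3.8,-10,-10,-80,0],[-0.9,-16.3,-4.1,-10,-10,-105,0],[-0.9,-16.3,-4.1,-10,-10,-130,0],[-0.9,-16.3,-4.1,-10,-10,-150,0],[-0.9,-16.3,-4.1,-10,-10,-165,0],[-0.9,-16.3,-4.1,-10,-10,-168,0],[-0.9,-16.3,-4.1,-10,-10,-168,0],[-0.9,-16.3,-4.1,-10,-10,-168,0]]]'

```text
time_s: 24.98
position: [0.4149, 0.0601, 0.2342]
tcp_rot: [[0.856, 0.5, 0.134], [0.116, 0.066, -0.991], [-0.505, 0.863, -0.002]]
force: [0.0, -0.4, 1.4]
opening: 0.004
```

Run:
```python
from h import *
from rig import bot
s=bot.read_state();print(s["time_s"],s["position"],s["force"],s["joint_positions"])
plan(s["tcp_rot"],s["position"],PSI,30,cab(-.10,0,.142))
print("tip in cab",(lambda q:(q@H,q@YC,q[2]))(s["position"]+.182*s["tcp_rot"][:,0]-O))
c=bot.capture("wrist");cv2.imwrite("pics/wrist12.png",c["frame"][:,:,::-1])
```

```text
24.9833 [0.4148506  0.06011485 0.23418513] [ 0.00376763 -0.40773298  1.39209424] [-12.36695323  45.94969874 136.42043574 160.35152087  61.92377447
 -90.80852482]
turn [-0.06 -0.32 -0.07] shift mm [17.8  2.  -1.2] tcp [0.433 0.062 0.233]
tip in cab (np.float64(-0.1183932762969107), np.float64(0.0007188285063037484), np.float64(0.14234667069854123))
```

View pics/wrist12.png

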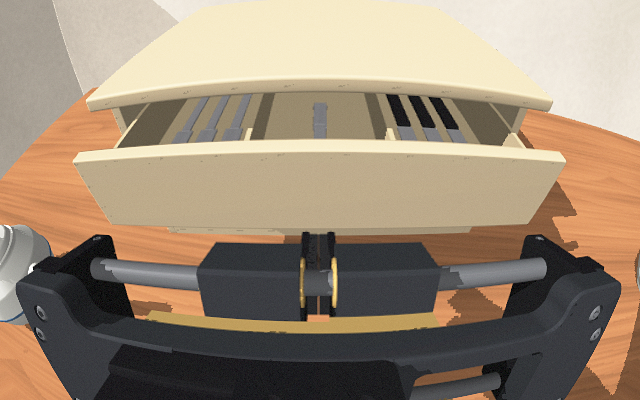

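The slanted pose is in place and the front is central ahead of the tips, with the spoon visible in the lane at (320,120). I push gently in.

Request:
step_arm --motion '[[[0,0,0,5,0.6,0,0],[0,0,0,10,1.3,0,0],[0,0,0,15,1.9,0,0],[0,0,0,20,2.5,0,0],[0,0,0,25,3.2,0,0],[0,0,0,30,3.8,0,0],[0,0,0,35,4.5,0,0],[0,0,0,40,5.1,0,0],[0,0,0,45,5.7,0,0],[0,0,0,50,6.4,0,0],[0,0,0,55,7,0,0],[0,0,0,60,7.6,0,0]]]'

```text
time_s: 26.03
position: [0.4752, 0.0679, 0.2361]
tcp_rot: [[0.858, 0.496, 0.134], [0.116, 0.067, -0.991], [-0.5, 0.866, 0.0]]
force: [-4.8, -0.8, 4.6]
opening: -0.002
```

Request:
step_arm --motion '[[[0,0,0,5,0.6,0,0],[0,0,0,10,1.3,0,0],[0,0,0,15,1.9,0,0],[0,0,0,20,2.5,0,0],[0,0,0,25,3.2,0,0],[0,0,0,30,3.8,0,0],[0,0,0,34,4.3,0,0],[0,0,0,37,4.7,0,0],[0,0,0,40,5.1,0,0],[0,0,0,42,5.4,0,0],[0,0,0,43,5.5,0,0]]]'

```text
time_s: 26.95
position: [0.518, 0.0736, 0.2361]
tcp_rot: [[0.858, 0.496, 0.135], [0.116, 0.068, -0.991], [-0.5, 0.866, 0.0]]
force: [-6.6, 0.2, 4.3]
opening: 0.009
```

Run:
```python
from h import *
from rig import bot
s=bot.read_state();print(s["time_s"],s["position"],s["force"])
print("tip in cab",(lambda q:(q@H,q@YC,q[2]))(s["position"]+.182*s["tcp_rot"][:,0]-O))
```

```text
26.95 [0.5179558  0.07357406 0.23612284] [-6.62156911  0.20201618  4.29070985]
tip in cab (np.float64(-0.013959112193491736), np.float64(0.0003932838588530526), np.float64(0.14506654515598935))
```

Roughly 13 mm is left to the stop. Now at 15 mm/s.

Request:
step_arm --motion '[[[0,0,0,1.2,0.16,0,0],[0,0,0,2.4,0.32,0,0],[0,0,0,3.6,0.48,0,0],[0,0,0,4.8,0.64,0,0],[0,0,0,6,0.8,0,0],[0,0,0,7.2,0.96,0,0],[0,0,0,8.4,1.1,0,0]]]'

```text
time_s: 27.53
position: [0.5261, 0.0747, 0.2361]
tcp_rot: [[0.858, 0.496, 0.135], [0.116, 0.068, -0.991], [-0.5, 0.866, 0.0]]
force: [-6.2, -0.1, 4.3]
opening: 0.007
```

Request:
step_arm --motion '[[[0,0,0,1.2,0.16,0,0],[0,0,0,2.4,0.32,0,0]]]'

```text
time_s: 27.7
position: [0.5284, 0.075, 0.2362]
tcp_rot: [[0.858, 0.496, 0.135], [0.116, 0.068, -0.991], [-0.501, 0.866, 0.0]]
force: [-7.9, -0.1, 5.7]
opening: 0.005
```

Request:
step_arm --motion '[[[0,0,0,1.2,0.16,0,0]]]'

```text
time_s: 27.78
position: [0.5295, 0.0752, 0.2362]
tcp_rot: [[0.858, 0.496, 0.134], [0.116, 0.068, -0.991], [-0.501, 0.866, 0.0]]
force: [-8.6, 0.1, 5.9]
opening: 0.001
```

Request:
step_arm --motion '[[[0,0,0,1.1,0.14,0,0]]]'

```text
time_s: 27.87
position: [0.5303, 0.0753, 0.2362]
tcp_rot: [[0.858, 0.497, 0.134], [0.116, 0.067, -0.991], [-0.501, 0.865, 0.0]]
force: [-12.1, -1.6, 7.1]
opening: 0.01
```

Request:
step_arm --motion '[[[0,0,0,0.8,0.1,0,0]]]'

```text
time_s: 27.95
position: [0.5305, 0.0754, 0.2362]
tcp_rot: [[0.857, 0.497, 0.134], [0.116, 0.067, -0.991], [-0.502, 0.865, -0.0]]
force: [-14.5, -3.1, 9.2]
opening: 0.004
```

Request:
step_arm --motion '[[[0,0,0,0.6,0.1,0,0]]]'

```text
time_s: 28.03
position: [0.5307, 0.0755, 0.2363]
tcp_rot: [[0.857, 0.498, 0.133], [0.116, 0.067, -0.991], [-0.502, 0.865, -0.001]]
force: [-15.0, -2.5, 9.6]
opening: 0.005
```

Request:
step_arm --motion '[[[0,0,0,0.6,0.1,0,0],[0,0,0,0.6,0.1,0,0]]]'

```text
time_s: 28.2
position: [0.5309, 0.0755, 0.2364]
tcp_rot: [[0.857, 0.498, 0.133], [0.115, 0.066, -0.991], [-0.502, 0.865, -0.001]]
force: [-15.4, -2.5, 9.7]
opening: 0.003
```

Request:
step_arm --motion '[[[0,0,0,-6,-0.8,0,0],[0,0,0,-20,-2.6,0,0],[0,0,0,-40,-5.3,0,0],[0,0,0,-60,-7.9,0,0],[0,0,0,-80,-10.6,0,0],[0,0,0,-100,-13,0,0],[0,0,0,-100,-13,0,0],[0,0,0,-100,-13,0,0]]]'

```text
time_s: 28.87
position: [0.4336, 0.0619, 0.2355]
tcp_rot: [[0.858, 0.497, 0.133], [0.115, 0.067, -0.991], [-0.501, 0.865, 0.0]]
force: [0.7, 0.1, 0.1]
opening: 0.005
```

Run:
```python
from h import *
from rig import bot
s=bot.read_state();print(s["time_s"],s["position"],s["force"])
for n in("wrist","side","top"):
    c=bot.capture(n);cv2.imwrite(f"pics/{n}13.png",c["frame"][:,:,::-1]);np.savez(n+"13.npz",**c)
```

```text
28.8667 [0.4335851  0.06194048 0.23553982] [0.6876248  0.07204499 0.06766728]
```

View pics/wrist13.png

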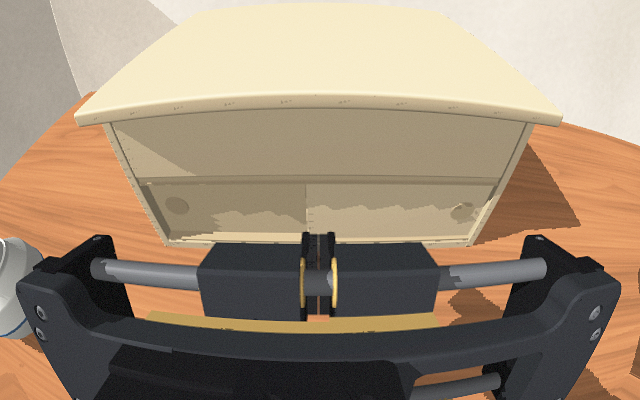

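View pics/top13.png

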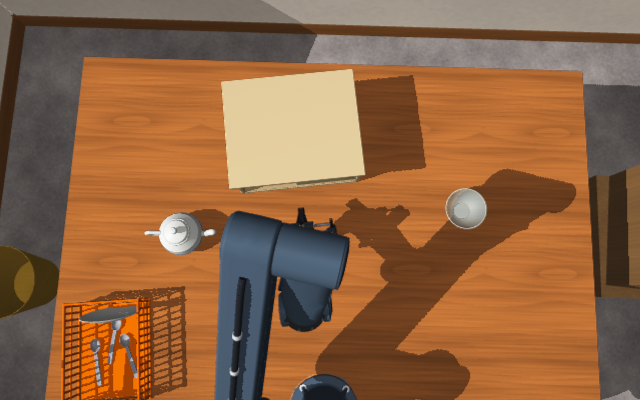

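The wrist view shows the front flush and latched under the overhang. In the top view the teapot (180,233) and the bowl (466,208) are at their starting pixels.

```bash
python3 -c "
from rig import bot
print(bot.hand_in())"
```

```text
the job is handed in; nothing more can be done
None
```

I finished all the steps and handed the job in at about 29 s of the 72 s allowed. The hand-in gave no verdict.

**What I did:**
- I pressed the front to its stop at about 20 N and it sprang out about 80 mm. I then hooked the front's top edge from behind and pulled the drawer to about 0.20 m.
- I picked the spoon up near its balance point, laid it along the middle lane at floor height and let go.
- I pushed the drawer most of the way in with vertical fingers, because the slanted pose could not reach it when fully open. I finished with the slanted press to the stop at about 18 N.

**Last checks:**
- **Drawer:** the last pictures show the front flush under the top after I let go, and the force reading was back near zero. The joint value itself cannot be read.
- **Bystanders:** the teapot and glass bowl are at the same pixels in the top view as at the start.
- **Spoon:** it was last seen lying straight in the lane just before the final push. It cannot be seen with the drawer shut.

No check failed or disagreed.

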